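# Fit the armrest spring and lock it

## Robot

A 6-joint arm with a two-finger parallel gripper is mounted at the origin on the work surface. World frame = base frame: x ahead of the robot, y to its left, z up, the work surface at z = 0. Lengths are in m, angles in rad, forces in N, time in s.
With the tool pointing down it reaches from about 0.25 to 0.775 m from the base axis. Payload 4 kg.
Tool frame: the origin (TCP) lies on the centre line of the jaws, within the pads' length; the fingertips stand 25 mm ahead of it and the grasp point (between the pads) lies 6 mm ahead of it; z points along the fingers, y is the line along which they close (so a half turn about z gives the same grasp; the last joint's range is limited). The gripper opens to 94 mm and grips with 3 to 60 N. Pads are 16 mm wide; open, the fingers measure 119 mm over their backs; the gripper's body (75 mm by 177 mm) begins 78 mm behind the grasp point.
Start: joints at [-1.207, 0.087, 1.371, -0, 1.684, -0.103], TCP at [0.248, -0.491, 0.231] pointing down, gripper open.
Joint ranges: [-3.1, 3.1], [-0.76, 2.03], [0.27, 2.55], [-1.08, 4.22], [0.17, 2.65], [-2.57, 2.57]. Speed limits (rad/s): [2.79, 2.79, 3.14, 3.14, 3.14, 3.14].

## Interface

Orientations are given as [roll, pitch, yaw] about the fixed x, y, z axes, in that order (R = Rz(yaw) Ry(pitch) Rx(roll)).
In Python, from bench import sensors, optics, ticket gives the robot as it stands.
- The arm moves only by the tool send_rows, never from a script. Its argument "rows" is a list of rows, each a list of 6 numbers: the shift along the world's x, y, z in mm, then the turn, a rotation vector about the world's x, y, z in rad. In form: [[x, y, z, wx, wy, wz], ...]. A call has 1 to 8 rows; each row shifts and turns the commanded pose from where the row before left it; what a row does not reach is not made up. A row lasts 1/12 s, in which the tool goes at most 41.7 mm and 7.16 degrees, less where a joint would pass 70% of its speed; a pose out of reach is approached as far as the arm can. A call is refused whole if a number of a shift passes 41.7 or a number of a turn 0.125, either way. A call with a gripper value outside its range is refused whole. "grip" is the finger opening in mm, from 0 to 94, set as the call begins (left out, the last holds). The fingers move at their own pace and stop on an object; the grip force is fixed at half the most. Time passes only in rows, so rows that do not move let the fingers close. It gives the time, the measured TCP pose, the force, the opening and the grip force at its end, in the units of the state.
- sensors.get_obs(): the state, without advancing time (a new reading comes with each control period).
- optics.snapshot(name): name is "side" or "top" or "wrist"; returns the picture (384x512x3 uint8, red, green, blue); there is no depth.
- optics.camera_model(name): a dict with "vertical_fov" (degrees; the focal length in pixels is half the picture's height over the tangent of half this angle, whatever the lens; pixels are square), "cx", "cy" (the principal point, pixels), "R" (3x3) and "t" (3): a world point X has camera coordinates R X + t. Camera axes: x right, y down, z forward; pixel columns grow to the right and rows downward; lengths in m; the calibration is good to about 2 mm. A picture is of the moment at which its call begins: read the wrist's pose just before it. camera_model takes no time and is no camera call; for the wrist camera it gives the pose at the moment of the call.
- ticket.close_job(): hands the job in; it is judged then, once.
The state is a dict: "time": time; "joint_positions": joint angles; "qvel": joint speeds; "joint_torque": joint torques, N m; "tool_pos": TCP position; "ee_rot": TCP orientation; "wrist_force": force on the tool from outside, world axes, zero at the start; "wrist_torque": the same for the moment, N m; "width": finger opening in m; "finger_force": force on a finger pad.
Only numpy, scipy, OpenCV 4.12 (cv2) and the standard library are available. Lean on these libraries where they do the work, as an engineer would, in place of code of your own. Each camera call takes 0.05 s, during which the arm holds its last target. There are 200 camera calls.

## Task

Fit the new spring with the orange foot onto the guide rod of the sofa armrest bracket: slip it over the rod foot first and, when it snags, twist it a little at a time until it drops fully home on the plate. Then, with a fingertip in the recess, slide the red lock button all the way towards the rod so that the lock bar holds the spring's foot, and leave the mug and the vase where they stand.

Things in the scene. Friction and masses are not known exactly. Their poses are not given: they have to be found in the camera images.
- spring: New steel compression spring standing on the table: 90 mm high, coils 36 mm outside, 28 mm bore, on a flat orange foot (flange 60 mm across, 6 mm thick, hole 25 mm). Too stiff to shorten by hand; about 0.2 kg. Origin: centre of the foot's underside; z up the spring, x along its tang.
- tang (a point): The spring's tang: the upper wire end (4 mm thick) bent straight across the bore. This point: its middle, on the spring's axis, 82 mm above the foot's underside. Axes as the spring, x along the tang.
- bracket: Sofa armrest hinge bracket, fixed: grey plate 90 x 225 x 6 mm on the table. Origin: centre of its underside; y along its length from the black lock housing (-y end) to the rod (+y end), z up. White folded hinge links up to 24 mm high lie along its +x side, x = 37 to 68 mm.
- seat (a point): Where the rod's axis meets the top of the plate (6 mm above the table, 75 mm from the bracket's origin along +y): the foot's underside must rest here, centred. Axes as the bracket.
- rod_tip (a point): Centre of the upper end of the upright fixed steel guide rod (22 mm thick, 94 mm above the plate). Its top 18 mm is a brass fork: two prongs, tapering to 19 mm over the last 4 mm, with a straight slot 8 mm wide and 18 mm deep between them. Axes as the bracket: they do not show how the slot is turned.
- fork_slot (a point): Middle of the floor of the fork's slot, on the rod axis, 76 mm above the plate. The tang must drop into the slot; unless parallel to it within about 0.2 rad the spring snags, foot 14 mm above the plate. The slot may face any way and its angle is not measured (axes here are the bracket's): look, or feel by twisting; half a turn covers all.
- lock (a joint): Lock slide in m: 0 = open, 0.020 = locked. Moves along the bracket's +y with about 2 N of friction, stays where left; starts at 0 to 0.004. Its steel bar (22 mm wide, 14.5 to 19.5 mm above the table) passes over the foot's flange only if the spring is home; bar tip 43 mm from the rod axis when open, 23 mm when locked.
- lock_button (a point): Centre of the top of the red lock button, which moves with the slide: 30 mm wide (bracket x), 16 mm long (y), 13.5 mm high, standing in the recess, its top flush with the housing's rim, 28 mm above the table. A fingertip behind it (-y side) pushes its back face. Axes as the bracket.
- recess (a point): Centre of the floor of the recess in the lock housing, 14 mm above the table. The recess is 40 mm wide (bracket x) and 84 mm long (y), 14 mm deep; the housing around it is 64 x 105 mm. At least 47 mm of it lies free behind the button (-y side). Axes as the bracket.
- mug: Blue mug, 80 mm wide, 90 mm high; leave it alone. Origin: centre of its underside.
- vase: Green glass vase, 90 mm wide, 160 mm high; leave it alone. Origin: centre of its underside.
There are look-alikes about, which are no part of the job. Leave any purple or yellow look-alike of the spring alone.

How it is judged:
By the outcome, as a careful person would: the job done as asked, in the order asked, and still so for the second after the job is handed in, with the robot touching nothing.
It also fails if it takes over 72 s, if anything falls off the work surface, if the arm or the gripper's body presses on something with over 40 N, if the wrist force passes 120 N, or if a joint passes its speed limit or range.

## Working session

There is one attempt and no reset: what is moved stays moved. The work goes in short steps, Python scripts to look and compute and a tool call to move; the robot and the scene stay as the last step left them, time stands still between calls to the robot, and variables do not carry over. Pictures are saved under pics/ and viewed, at most 10 in all, crops included, and the job is handed in when it is done.

Besides the shell and the picture viewer there is one more tool, called as name(argument=value, ...), one argument or row to a line, values as JSON. send_rows: Moves the arm, as the interface text tells. Its arguments: {"type":"object","properties":{"rows":{"type":"array"},"grip":{"type":"number"}},"required":["rows"]}

```bash
mkdir -p pics; python3 - <<'E'
from bench import sensors, optics
import cv2,numpy as np
o=sensors.get_obs();print(o['time'],o['tool_pos'],o['ee_rot'],o['width'])
for n in ['top','side']:
    im=optics.snapshot(n);cv2.imwrite(f'pics/{n}0.png',cv2.resize(im[:,:,::-1],(800,600),interpolation=cv2.INTER_CUBIC))
    np.save(f'pics/{n}0.npy',im)
    m=optics.camera_model(n);print(n,m)
E
```

```text
0.0 [ 0.24733313 -0.49070498  0.22931174] [-3.13940549e+00 -2.41706428e-04  4.66809387e-01] 0.09373095002907908
top {'vertical_fov': 56.86694641021913, 'cx': 264.45439165970595, 'cy': 189.32570358844964, 'R': array([[-0.00503492, -0.9999548 ,  0.00806466],
       [-0.98983669,  0.00383747, -0.14215694],
       [ 0.14211957, -0.00869845, -0.98981128]]), 't': array([-0.00768094,  0.56395317,  1.10013588])}
side {'vertical_fov': 49.03875281190594, 'cx': 256.4707710624734, 'cy': 187.67986697720286, 'R': array([[-0.98842349, -0.15079848,  0.01669795],
       [-0.11685954,  0.68649861, -0.71767925],
       [ 0.09676182, -0.71132234, -0.6961736 ]]), 't': array([0.55474388, 0.15172729, 1.19864102])}
```

View pics/top0.png

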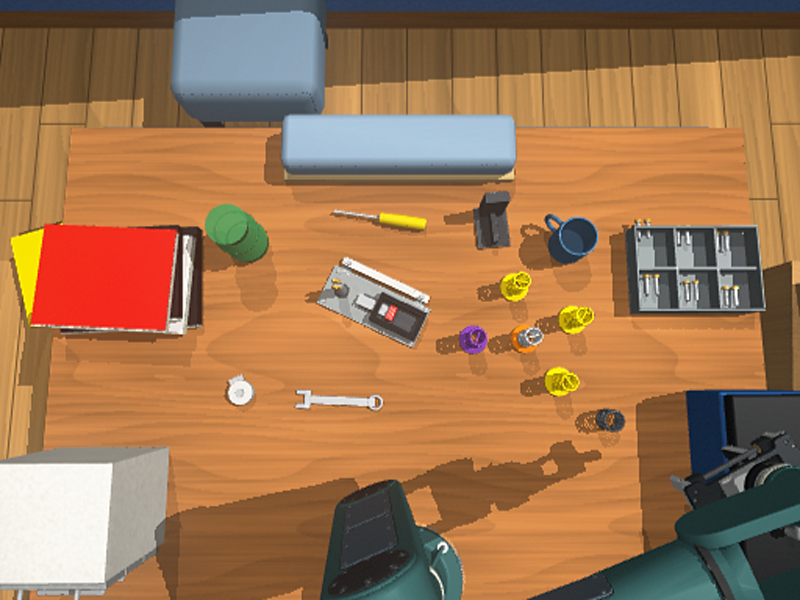

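View pics/side0.png

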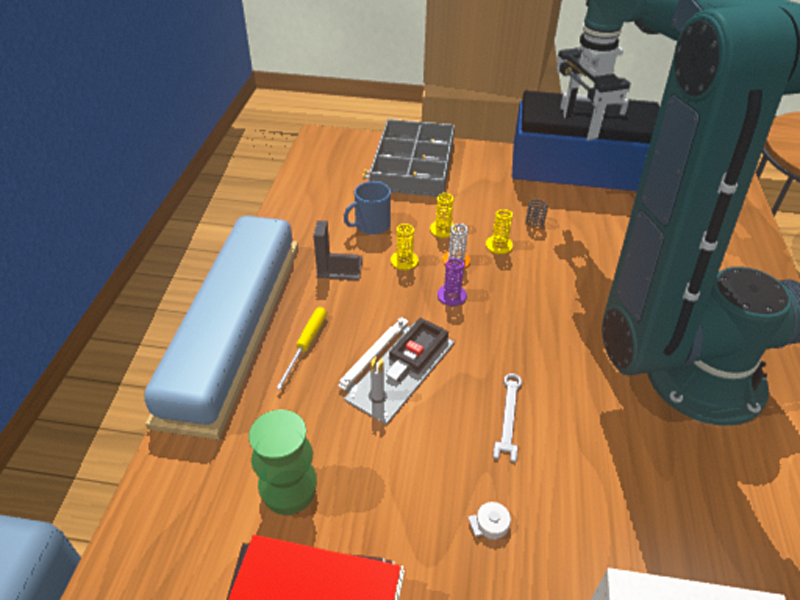

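The top view shows several spring-like things: the orange-footed steel one at (526,339), yellow ones at (516,287), (576,319) and (562,381), a purple one at (474,340) and a small dark coil at (609,420). Only the one at (526,339) is steel on an orange foot. The bracket is at (375,300), with its rod at (338,287). Next is an enlarged crop to confirm this.

```bash
cat > h.py <<'E'
import numpy as np,cv2
from bench import sensors, optics
def ray(m,u,v):
    f=192/np.tan(np.radians(m['vertical_fov'])/2)
    d=np.linalg.inv(m['R'])@np.array([(u-m['cx'])/f,(v-m['cy'])/f,1]);return -np.array(m['R']).T@m['t'],d
def at_z(m,u,v,z):
    c,d=ray(m,u,v);return c+d*(z-c[2])/d[2]
def proj(m,X):
    f=192/np.tan(np.radians(m['vertical_fov'])/2)
    p=m['R']@np.array(X)+m['t'];return f*p[0]/p[2]+m['cx'],f*p[1]/p[2]+m['cy']
def tri(obs):
    A=np.zeros((3,3));b=np.zeros(3)
    for m,u,v in obs:
        c,d=ray(m,u,v);d/=np.linalg.norm(d);P=np.eye(3)-np.outer(d,d);A+=P;b+=P@c
    return np.linalg.solve(A,b)
def crop(im,u0,v0,w,h,s):
    return cv2.resize(im[v0:v0+h,u0:u0+w,::-1],(w*s,h*s),interpolation=cv2.INTER_CUBIC)
E
python3 - <<'E'
from h import *
t=np.load('pics/top0.npy');s=np.load('pics/side0.npy')
# each 400x300
A=np.hstack([crop(t,315,190,50,37,8),crop(t,200,160,80,60,5)[:296]])
B=np.hstack([crop(s,270,135,50,37,8),crop(s,210,195,100,75,4)[:296]])
cv2.imwrite('pics/m1.png',np.vstack([A,B]))
m=optics.camera_model('top')
im=t.astype(int);R,G,Bc=im[...,0],im[...,1],im[...,2]
from scipy import ndimage
hsv=cv2.cvtColor(t,cv2.COLOR_RGB2HSV)
for n,lo,hi in [('or',(8,200,200),(16,255,255)),('ye',(25,180,120),(32,255,255)),('pu',(130,100,60),(160,255,255))]:
    k=cv2.inRange(hsv,lo,hi);c,_,st,ce=cv2.connectedComponentsWithStats(k)
    for i in range(1,c):
        if st[i,4]>40: print(n,st[i],ce[i].round(1),at_z(m,*ce[i],0.003).round(3))
E
```

```text
ye [243 136  30  10 149] [257.8 140.3] [0.737 0.011 0.003]
ye [  7 146  21  61 631] [ 17.3 168.7] [0.642 0.812 0.003]
ye [320 174  20  19 245] [329.7 182.6] [ 0.591 -0.228  0.003]
ye [358 196  22  18 289] [367.7 203.7] [ 0.52  -0.352  0.003]
ye [349 235  22  18 286] [358.5 243.8] [ 0.389 -0.316  0.003]
pu [294 209  18  17 229] [302.3 217. ] [ 0.477 -0.134  0.003]
```

View pics/m1.png

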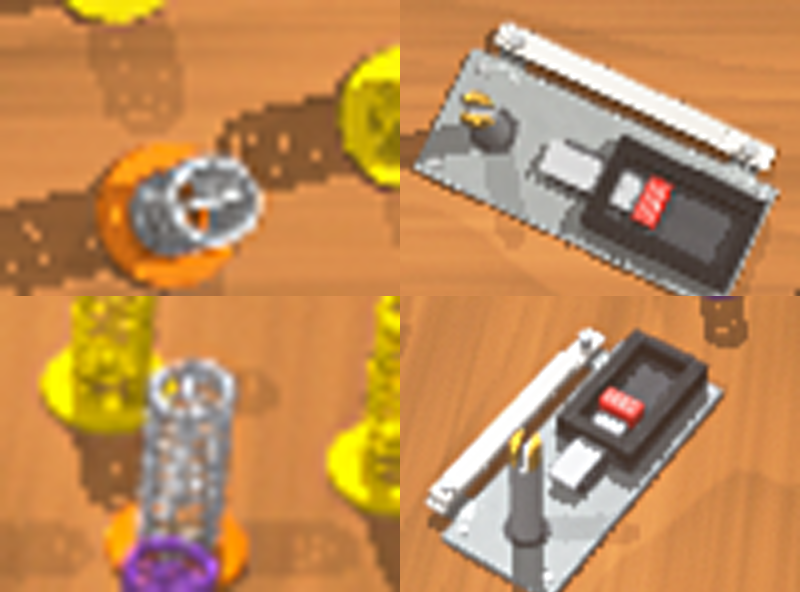

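The crops confirm it: steel coils on an orange foot, with the foot centre near top pixel (336,217), the ring centre near (341.6,215) and the tang visible across the ring. The fork prongs are near top pixels (215.6,179.6) and (215.6,183.6), so the slot runs roughly along world y.

```bash
python3 - <<'E'
from h import *
t=optics.camera_model('top');s=optics.camera_model('side')
w=optics.camera_model('wrist');o=sensors.get_obs()
from scipy.spatial.transform import Rotation as Ro
T=Ro.from_euler('xyz',o['ee_rot']).as_matrix()
print('wristcam in tool',T.T@(-w['R'].T@w['t']-o['tool_pos']), (w['R']@T).round(3),w['vertical_fov'])
print('foot top',at_z(t,336,217.1,.005),'ring',at_z(t,341.6,215,.09))
print('foot side',at_z(s,270+177/8,135+(548-296)/8,.004),'ring side',at_z(s,270+193/8,135+(390-296)/8,.088),
 tri([(t,341.6,215),(s,270+193/8,135+(390-296)/8)]))
c=lambda x,y:(200+(x-400)/5,160+y/5); d=lambda x,y:(210+(x-400)/4,195+(y-296)/4)
print('rodtip',at_z(t,*c(478,108),.1),at_z(s,*d(525,441),.1),'rod base',at_z(t,*c(493,137),.006),at_z(s,*d(527,535),.006))
for n,p in dict(NW=(472,52),SW=(415,166),NE=(778,190)).items(): print('plate',n,at_z(t,*c(*p),.006))
for n,p in dict(back=(722,388),front=(567,592),left=(441,540)).items(): print('plate side',n,at_z(s,*d(*p),.006))
print('button',at_z(t,*c(653,202),.028),at_z(s,*d(621,402),.028))
print('housing',[at_z(t,*c(*p),.028).round(3) for p in [(624,138),(772,192),(583,228),(730,290)]])
# tang
print('tang',at_z(t,315+185/8,190+206/8,.084),at_z(t,315+243/8,190+194/8,.084))
E
```

```text
wristcam in tool [ 0.0757717   0.00083858 -0.15531628] [[ 0.001  1.     0.002]
 [-0.965  0.001 -0.264]
 [-0.264 -0.001  0.965]] 63.75739196757711
foot top [ 0.4758931  -0.24509272  0.005     ] ring [ 0.47680274 -0.24453238  0.09      ]
foot side [ 0.47678536 -0.2391752   0.004     ] ring side [ 0.47675039 -0.23964384  0.088     ] [ 0.47710327 -0.24612884  0.08290088]
rodtip [0.57974515 0.13932926 0.1       ] [0.58031916 0.14541466 0.1       ] rod base [0.57587556 0.14139207 0.006     ] [0.57903382 0.14940012 0.006     ]
plate NW [0.63326572 0.15615176 0.006     ]
plate SW [0.55669623 0.19262484 0.006     ]
plate NE [ 0.53975201 -0.04716839  0.006     ]
plate side back [ 0.46055884 -0.0058982   0.006     ]
plate side front [0.54484597 0.1907899  0.006     ]
plate side left [0.63572118 0.16300774 0.006     ]
button [0.5296556  0.03470873 0.028     ] [0.53034734 0.03927587 0.028     ]
housing [array([0.572, 0.054, 0.028]), array([ 0.536, -0.042,  0.028]), array([0.513, 0.08 , 0.028]), array([ 0.473, -0.015,  0.028])]
tang [ 0.47496978 -0.2351409   0.084     ] [ 0.47946696 -0.25756977  0.084     ]
```

send_rows(
  rows=[
    [28.7,31,0,0,0,0],
    [28.7,31,0,0,0,0],
    [28.7,31,0,0,0,0],
    [28.7,31,0,0,0,0],
    [28.7,31,0,0,0,0],
    [28.7,31,0,0,0,0],
    [28.7,31,0,0,0,0],
    [28.7,31,0,0,0,0],
  ],
  grip=64,
)

```text
time: 0.77
tool_pos: [0.4748, -0.2447, 0.2301]
ee_rot: [-3.141, 0.0, 0.467]
wrist_force: [1.3, -0.9, 0.1]
width: 0.064
finger_force: 0.0
```

```bash
python3 - <<'E'
from h import *
optics.snapshot('top');o=sensors.get_obs();m=optics.camera_model('wrist');im=optics.snapshot('wrist')
np.save('pics/w1.npy',im);np.save('pics/w1m.npy',m,allow_pickle=True)
print(o['tool_pos'],o['ee_rot'],o['width'],o['time'])
print('pred foot',proj(m,[.477,-.243,.006]),'ring',proj(m,[.477,-.243,.088]))
cv2.imwrite('pics/w1.png',cv2.resize(im[:,:,::-1],(800,600),interpolation=cv2.INTER_CUBIC))
E
```

```text
[ 0.4793926  -0.2384698   0.22983091] [-3.13788132 -0.00610003  0.47505249] 0.06408413349033815 0.8167
pred foot (np.float64(253.29015354270624), np.float64(174.99578854547676)) ring (np.float64(253.5656120879275), np.float64(191.77797403637396))
```

View pics/w1.png

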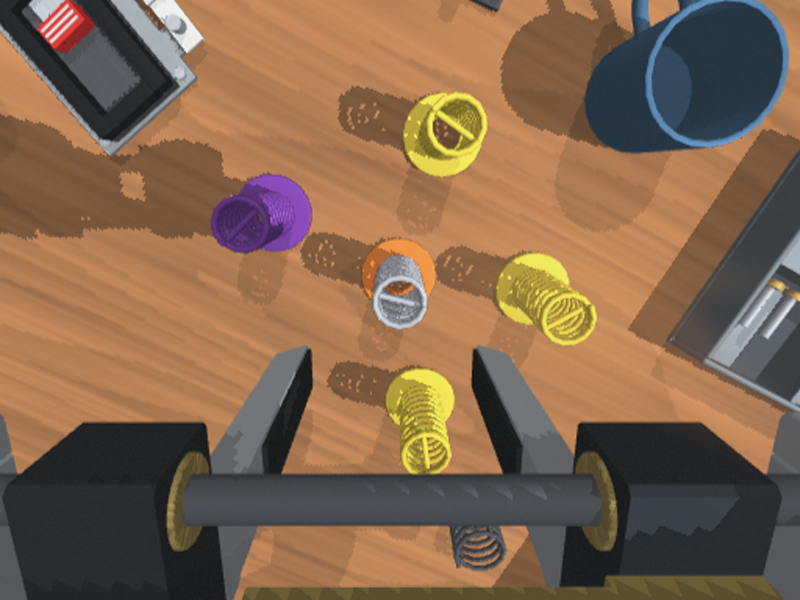

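The wrist view shows the orange-footed spring with its foot at about (399,272), its ring centre at (400,303) and the tang running from (379,297) to (422,305). Nothing lies between the fingers' landing spots.

```bash
python3 - <<'E'
from h import *
m=np.load('pics/w1m.npy',allow_pickle=True).item();k=1.5625
print('foot',at_z(m,399/k,273/k,.004),'ring',at_z(m,400/k,303/k,.088))
a,b=at_z(m,379/k,297/k,.082),at_z(m,422/k,305.5/k,.082);print(a,b,np.degrees(np.arctan2(*(b-a)[1::-1])))
o=sensors.get_obs();print(o['tool_pos'],o['ee_rot'])
E
```

```text
foot [ 0.47814573 -0.24535165  0.004     ] ring [ 0.47615168 -0.2461799   0.088     ]
[ 0.47204444 -0.23300093  0.082     ] [ 0.47983182 -0.26054282  0.082     ] -74.21191798340662
[ 0.47691644 -0.24168754  0.22974268] [-3.13937800e+00 -1.68218456e-03  4.75141111e-01]
```

send_rows(
  rows=[
    [0,-1.2,-25,0,0,0],
    [0,-1.3,-25,0,0,0],
    [0,0,-25,0,0,0],
    [0,0,-25,0,0,0],
    [0,0,-25,0,0,0],
    [0,0,-25,0,0,0],
    [0,0,-25,0,0,0],
    [0,0,0,0,0,0],
  ],
)

```text
time: 1.53
tool_pos: [0.4695, -0.2472, 0.0492]
ee_rot: [-3.131, 0.007, 0.466]
wrist_force: [-0.9, 0.2, -0.7]
width: 0.0643
finger_force: 0.0
```

send_rows(
  rows=[
    [0,0,0,0,0,0],
    [0,0,0,0,0,0],
    [0,0,0,0,0,0],
    [0,0,0,0,0,0],
    [0,0,0,0,0,0],
    [0,0,0,0,0,0],
  ],
  grip=10,
)

```text
time: 2.03
tool_pos: [0.4747, -0.2494, 0.0574]
ee_rot: [3.14, -0.001, 0.467]
wrist_force: [-1.3, 0.4, 5.5]
width: 0.0363
finger_force: 32.0
```

send_rows(
  rows=[
    [0,0,20,0,0,0],
    [0,0,30,0,0,0],
    [0,0,30,0,0,0],
    [0,0,30,0,0,0],
    [0,0,30,0,0,0],
    [0,0,20,0,0,0],
    [0,0,0,0,0,0],
    [0,0,0,0,0,0],
  ],
)

```text
time: 2.7
tool_pos: [0.4744, -0.2494, 0.2161]
ee_rot: [3.139, -0.001, 0.467]
wrist_force: [0.9, 0.6, -2.1]
width: 0.0364
finger_force: 31.9
```

send_rows(
  rows=[
    [2.6,38,0,0,0,0],
    [2.6,38,0,0,0,0],
    [2.6,38,0,0,0,0],
    [2.6,38,0,0,0,0],
    [2.6,38,0,0,0,0],
    [2.6,38,0,0,0,0],
    [2.6,38,0,0,0,0],
    [2.6,38,0,0,0,0],
  ],
)

```text
time: 3.37
tool_pos: [0.4932, 0.0567, 0.2121]
ee_rot: [-3.14, 0.005, 0.467]
wrist_force: [1.2, 0.0, -1.1]
width: 0.036
finger_force: 31.9
```

send_rows(
  rows=[
    [0,22,0,0,0,0],
    [0,21,0,0,0,0],
    [0,0,0,0,0,0],
    [0,0,0,0,0,0],
    [0,0,0,0,0,0],
  ],
)

```text
time: 3.78
tool_pos: [0.4939, 0.0973, 0.2133]
ee_rot: [-3.141, 0.004, 0.467]
wrist_force: [1.1, -0.6, -1.6]
width: 0.0359
finger_force: 31.9
```

```bash
python3 - <<'E'
from h import *
o=sensors.get_obs();m=optics.camera_model('wrist');im=optics.snapshot('wrist')
np.save('pics/w2.npy',im);np.save('pics/w2m.npy',m,allow_pickle=True)
print(o['tool_pos'],o['ee_rot'],o['time'])
p=proj(m,[.579,.142,.1]);print(p)
u,v=int(p[0])-40,max(0,int(p[1])-50);print(u,v)
a=cv2.resize(im[:,:,::-1],(400,300),interpolation=cv2.INTER_AREA)
c=crop(im,u,v,80,100,5)[:500,:400]; c=np.vstack([c,np.zeros((100,c.shape[1],3),np.uint8)])
cv2.imwrite('pics/w2.png',np.hstack([c,np.vstack([a,np.zeros((300,400,3),np.uint8)])]))
E
```

```text
[0.49394285 0.09732769 0.21331891] [-3.14103916  0.00379264  0.46668713] 3.7833
(np.float64(248.13851694239804), np.float64(81.55703593840698))
208 31
```

View pics/w2.png

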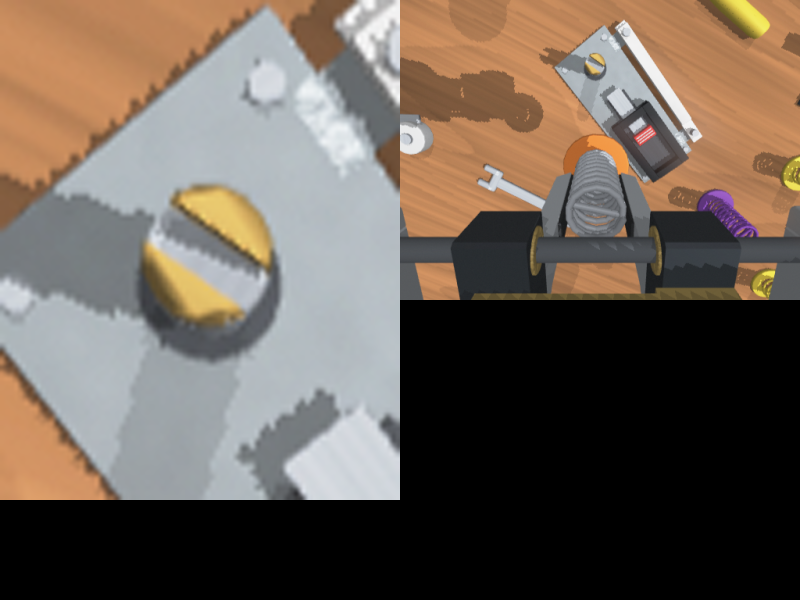

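The wrist crop shows the fork clearly. The prong inner edges run (170,203)-(270,270) and (145,245)-(243,315), so the tip centre is near (207,257) in the crop. In the full picture, the held spring's tang is visible near small-image (597,207).

```bash
python3 - <<'E'
from h import *
m=np.load('pics/w2m.npy',allow_pickle=True).item();im=np.load('pics/w2.npy')
c=lambda x,y:(208+x/5,31+y/5)
r=at_z(m,*c(207,257),.1);print('rod',r)
for p,q in [((170,203),(270,270)),((145,245),(243,315))]:
    a,b=at_z(m,*c(*p),.1),at_z(m,*c(*q),.1);print(np.degrees(np.arctan2(*(b-a)[1::-1])),np.linalg.norm(b-a))
# tip sanity: base ellipse center, plate corner/edges
a,b=at_z(m,*c(268,8),.006),at_z(m,*c(0,228),.006);print('plate corner',a,'end edge dir',np.degrees(np.arctan2(*(b-a)[1::-1])))
print('cam',-m['R'].T@m['t'],sensors.get_obs()['tool_pos'])
cv2.imwrite('pics/w2b.png',crop(im,190,160,120,100,6))
E
```

```text
rod [0.57888287 0.14078205 0.1       ]
-95.43968813912979 0.019363105775355043
-97.38113051485897 0.01948312382779657
plate corner [0.63520821 0.1551968  0.006     ] end edge dir 153.65728948420096
cam [0.56254629 0.13085835 0.36834831] [0.494193   0.09699039 0.21385274]
```

View pics/w2b.png

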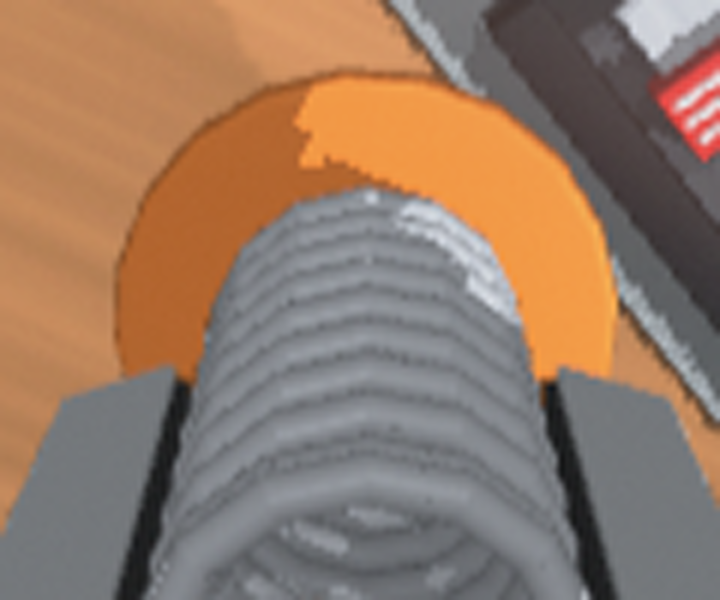

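```bash
python3 - <<'E'
from h import *
from scipy.optimize import least_squares
m=np.load('pics/w2m.npy',allow_pickle=True).item()
P=[(116,300),(617,300),(370,72),(148,210),(200,138),(560,160),(600,225),(270,87),(470,94)]
P=np.array(P)/6+[190,160]
def f(q): return [np.hypot(*(at_z(m,u,v,q[2])[:2]-q[:2]))-.03 for u,v in P]
s=least_squares(f,[.494,.097,.163]);print('foot top',s.x,np.abs(s.fun).max())
g=least_squares(lambda q:f([*q,.161]),[.494,.097]);print(g.x,np.abs(g.fun).max())
from scipy.spatial.transform import Rotation as Ro
cam=-m['R'].T@m['t'];print('rod - foot', .57888-s.x[0], .14078-s.x[1])
E
```

```text
foot top [0.49639468 0.09730631 0.15692119] 0.0006299331238039246
[0.496989   0.09763382] 0.0008649856779097444
rod - foot 0.08248531522319441 0.04347368941554222
```

send_rows(
  rows=[
    [20,10,0,0,0,-0.097],
    [20,11,0,0,0,-0.097],
    [20,11,0,0,0,-0.097],
    [22,11,0,0,0,-0.096],
    [0,0,-20,0,0,0],
    [0,0,-20,0,0,0],
    [0,0,0,0,0,0],
    [0,0,0,0,0,0],
  ],
)

```text
time: 4.5
tool_pos: [0.5759, 0.1396, 0.1734]
ee_rot: [3.141, 0.005, 0.078]
wrist_force: [-0.1, -0.2, -1.3]
width: 0.0362
finger_force: 31.9
```

```bash
python3 - <<'E'
from h import *
o=sensors.get_obs();print(o['tool_pos'],o['ee_rot'],o['wrist_force'])
s=optics.snapshot('side');t=optics.snapshot('top');w=optics.snapshot('wrist')
o=sensors.get_obs();print(o['tool_pos'],o['ee_rot'],o['wrist_force'])
np.save('pics/w3.npy',w);np.save('pics/s3.npy',s)
cv2.imwrite('pics/c3.png',np.hstack([crop(s,200,165,80,100,5),np.vstack([crop(t,185,140,65,50,6),crop(w,190,190,130,67,3)[:200,:390]])]) if 0 else np.hstack([crop(s,200,165,80,110,5),crop(w,205,165,80,110,5)]))
E
```

```text
[0.57585832 0.13955371 0.17343107] [3.1409909  0.0046468  0.07803259] [-0.13498523 -0.24706372 -1.31571174]
[0.57748325 0.1403397  0.17722424] [ 3.14158521e+00 -2.73877310e-03  7.87664693e-02] [-1.06520999 -0.32631503 -2.45435464]
```

View pics/c3.png

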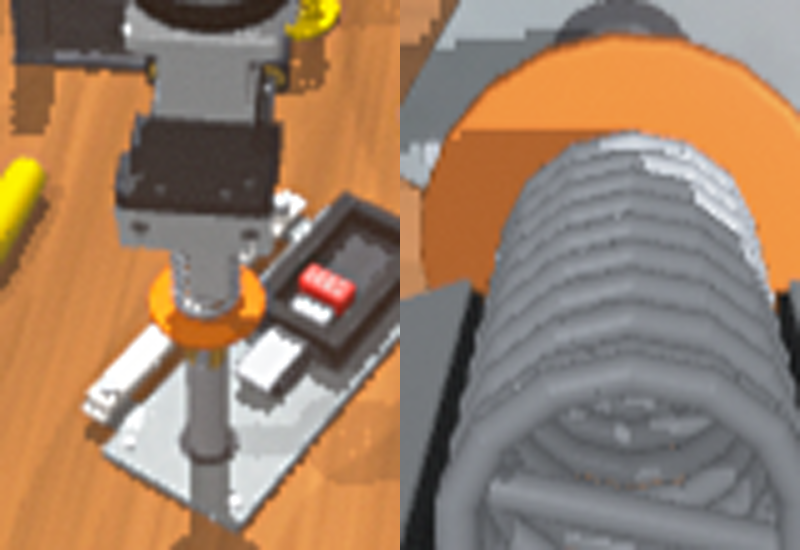

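The side view shows the foot centred on the rod in line, with the fork tip just below it. In the wrist crop the tang runs (495,495)-(775,535), and gold is visible through the bore at (630,480).

```bash
python3 - <<'E'
from h import *
m=optics.camera_model('wrist');print(sensors.get_obs()['tool_pos'])
for z in(.199,.203):
    a,b=at_z(m,224,264,z),at_z(m,280,272,z);print(np.degrees(np.arctan2(*(b-a)[1::-1])),np.linalg.norm(b-a),(a+b)/2)
w=np.load('pics/w3.npy')
k=cv2.inRange(cv2.cvtColor(w,cv2.COLOR_RGB2HSV),(15,90,60),(30,255,255))[240:285,220:290];v,u=np.nonzero(k);print(u.min()+220,u.max()+220,u.mean()+220,v.mean()+240,len(u))
print('rod tip pred',proj(m,[.579,.141,.1]))
E
```

```text
[0.57748325 0.1403397  0.17722424]
-94.39734759329625 0.027272483702688533 [0.57927441 0.13871793 0.199     ]
-94.39734759329627 0.026456908833763677 [0.58148111 0.13891096 0.203     ]Traceback (most recent call last):
  File "<stdin>", line 6, in <module>
    return umr_minimum(a, axis, None, out, keepdims, initial, where)
ValueError: zero-size array to reduction operation minimum which has no identity
```

send_rows(
  rows=[
    [0,1,-5,0,0,0],
    [0,0,-7,0,0,0],
    [0,0,-7,0,0,0],
    [0,0,-7,0,0,0],
    [0,0,0,0,0,0],
    [0,0,0,0,0,0],
  ],
)

```text
time: 5.15
tool_pos: [0.5761, 0.1419, 0.1483]
ee_rot: [3.141, 0.002, 0.08]
wrist_force: [0.9, 0.3, -1.6]
width: 0.0363
finger_force: 31.9
```

send_rows(
  rows=[
    [0,0,-7,0,0,0],
    [0,0,-7,0,0,0],
    [0,0,-7,0,0,0],
    [0,0,-7,0,0,0],
    [0,0,0,0,0,0],
    [0,0,0,0,0,0],
  ],
)

```text
time: 5.65
tool_pos: [0.5763, 0.1419, 0.1204]
ee_rot: [3.141, 0.002, 0.08]
wrist_force: [-0.3, -0.6, -2.4]
width: 0.0366
finger_force: 31.9
```

send_rows(
  rows=[
    [0,0,-6,0,0,0],
    [0,0,-6,0,0,0],
    [0,0,-6,0,0,0],
    [0,0,-6,0,0,0],
    [0,0,0,0,0,0],
    [0,0,0,0,0,0],
  ],
)

```text
time: 6.15
tool_pos: [0.5764, 0.1419, 0.0967]
ee_rot: [3.141, 0.001, 0.08]
wrist_force: [0.7, 0.7, -1.6]
width: 0.0361
finger_force: 31.9
```

send_rows(
  rows=[
    [0,0,-5,0,0,0],
    [0,0,-5,0,0,0],
    [0,0,-4,0,0,0],
    [0,0,-3,0,0,0],
    [0,0,-3,0,0,0],
    [0,0,0,0,0,0],
    [0,0,0,0,0,0],
  ],
)

```text
time: 6.73
tool_pos: [0.5767, 0.1419, 0.0773]
ee_rot: [3.141, 0.0, 0.08]
wrist_force: [-0.1, 0.5, -3.4]
width: 0.036
finger_force: 31.9
```

send_rows(
  rows=[
    [0,0,-2,0,0,0],
    [0,0,-2,0,0,0],
    [0,0,-2,0,0,0],
    [0,0,0,0,0,0],
    [0,0,0,0,0,0],
  ],
)

```text
time: 7.15
tool_pos: [0.5767, 0.1419, 0.0713]
ee_rot: [3.141, 0.0, 0.08]
wrist_force: [-0.2, -0.3, -1.9]
width: 0.0362
finger_force: 31.9
```

send_rows(
  rows=[
    [0,0,-2,0,0,0],
    [0,0,-2,0,0,0],
    [0,0,-1,0,0,0],
    [0,0,0,0,0,0],
    [0,0,0,0,0,0],
  ],
)

```text
time: 7.57
tool_pos: [0.5767, 0.1419, 0.0663]
ee_rot: [3.142, 0.0, 0.08]
wrist_force: [-0.3, 0.2, -2.3]
width: 0.0364
finger_force: 31.9
```

send_rows(
  rows=[
    [0,0,-1,0,0,0],
    [0,0,-1,0,0,0],
    [0,0,-1,0,0,0],
    [0,0,0,0,0,0],
  ],
)

```text
time: 7.9
tool_pos: [0.5768, 0.1419, 0.0635]
ee_rot: [3.141, -0.0, 0.08]
wrist_force: [-0.4, -0.1, -2.5]
width: 0.0359
finger_force: 31.9
```

send_rows(
  rows=[
    [0,0,-1,0,0,0],
    [0,0,-1,0,0,0],
    [0,0,-1,0,0,0],
    [0,0,0,0,0,0],
  ],
)

```text
time: 8.23
tool_pos: [0.5769, 0.142, 0.0634]
ee_rot: [3.141, -0.001, 0.08]
wrist_force: [-5.3, 0.1, 10.0]
width: 0.0364
finger_force: 32.2
```

send_rows(
  rows=[
    [0,0,0,0,0,0],
    [0,0,0,0,0,0],
    [0,0,0,0,0,0],
    [0,0,0,0,0,0],
    [0,0,0,0,0,0],
  ],
  grip=60,
)

```text
time: 8.65
tool_pos: [0.5767, 0.1419, 0.0601]
ee_rot: [3.141, 0.0, 0.08]
wrist_force: [0.2, 0.2, -0.9]
width: 0.0597
finger_force: 0.0
```

send_rows(
  rows=[
    [0,0,15,0,0,0],
    [0,0,25,0,0,0],
    [0,0,25,0,0,0],
    [0,0,25,0,0,0],
    [-10,-20,25,0,0,0],
    [-10,-25,20,0,0,0],
    [-10,-25,0,0,0,0],
    [0,0,0,0,0,0],
  ],
)

```text
time: 9.32
tool_pos: [0.5467, 0.0686, 0.1978]
ee_rot: [3.139, -0.003, 0.076]
wrist_force: [0.4, 1.0, 0.2]
width: 0.0598
finger_force: 0.0
```

send_rows(
  rows=[
    [-10,-25,0,0,0,0],
    [-10,-25,0,0,0,0],
    [-15,-15,0,0,0,0],
    [0,0,0,0,0,0],
    [0,0,0,0,0,0],
    [0,0,0,0,0,0],
  ],
  grip=0,
)

```text
time: 9.82
tool_pos: [0.5122, 0.0077, 0.1951]
ee_rot: [-3.141, 0.0, 0.08]
wrist_force: [-0.7, -0.1, 0.2]
width: 0.0232
finger_force: 0.0
```

```bash
python3 - <<'E'
from h import *
o=sensors.get_obs();m=optics.camera_model('wrist');w=optics.snapshot('wrist');s=optics.snapshot('side')
np.save('pics/w4.npy',w);np.save('pics/w4m.npy',m,allow_pickle=True);np.save('pics/s4.npy',s)
print(o['time'],o['tool_pos'],o['ee_rot'],o['width'])
print(proj(m,[.579,.142,.1]),proj(m,[.53,.037,.028]))
cv2.imwrite('pics/c4.png',np.hstack([cv2.resize(w[:,:,::-1],(480,360)),np.vstack([crop(s,205,190,80,90,4)])]))
E
```

```text
9.8167 [0.51219772 0.00773576 0.19511224] [-3.14080033e+00  1.08121743e-06  8.02163208e-02] 0.023222164606427488
(np.float64(85.38388718139785), np.float64(105.79332135197305)) (np.float64(223.691462026066), np.float64(162.57293538944552))
```

View pics/c4.png

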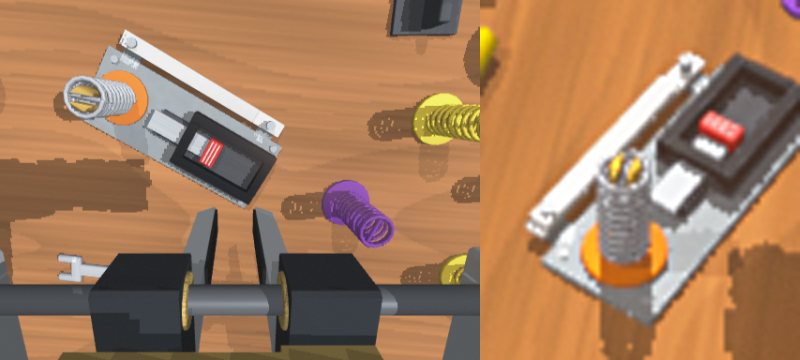

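The spring stands home: its foot is on the plate and the fork prongs stick out just above the coil top, with the tang between them. The button is at small-image wrist (210,152).

```bash
python3 - <<'E'
from h import *
m=np.load('pics/w4m.npy',allow_pickle=True).item();w=np.load('pics/w4.npy')
k=cv2.inRange(cv2.cvtColor(w,cv2.COLOR_RGB2HSV),(0,150,120),(6,255,255))
c,_,st,ce=cv2.connectedComponentsWithStats(k);i=1+np.argmax(st[1:,4]);print(st[i],ce[i])
print('btn',at_z(m,*ce[i],.026))
print('ring',at_z(m,87*1.0667,99*1.0667,.094),'foot',at_z(m,124*1.0667,98*1.0667,.012))
# housing outer corners by dark mask
h=cv2.inRange(w,(0,0,0),(75,75,75));h[:, :170]=0;h[:115]=0;h[222:]=0;h[:,305:]=0
h=cv2.morphologyEx(h,cv2.MORPH_OPEN,np.ones((3,3)))
c,l,st,ce=cv2.connectedComponentsWithStats(h);i=1+np.argmax(st[1:,4])
box=cv2.boxPoints(cv2.minAreaRect(np.argwhere(l==i)[:,::-1].astype(np.float32)))
q=np.array([at_z(m,*b,.028) for b in box]);print(box.round(0).tolist(),q.round(4).tolist(),q.mean(0),np.linalg.norm(np.diff(q,axis=0),axis=1))
y=np.array([.579,.141])-q.mean(0)[:2];print(np.degrees(np.arctan2(y[1],y[0])),np.linalg.norm(y))
print(sensors.get_obs()['tool_pos'])
E
```

```text
[212 147  26  32 276] [225.33333333 162.23550725]
btn [0.53014231 0.03543471 0.026     ]
ring [0.57940883 0.139163   0.094     ] foot [0.58106806 0.13800618 0.012     ]
[[173.0, 168.0], [203.0, 114.0], [295.0, 167.0], [265.0, 220.0]] [[0.5199, 0.0905, 0.028], [0.5775, 0.0605, 0.028], [0.5314, -0.039, 0.028], [0.4688, -0.0124, 0.028]] [0.52440414 0.02490632 0.028     ] [0.06494975 0.10960711 0.06797594]
64.8136089737067 0.12829049307348359
[0.51230556 0.00795404 0.19518318]
```

send_rows(
  rows=[
    [1.5,0.5,-10,0,0,0.116],
    [1,0.5,-10,0,0,0.116],
    [1,0.5,-10,0,0,0.116],
    [1,0.5,-10,0,0,0.116],
    [1,0.5,-10,0,0,0.116],
    [0,0,-10,0,0,0.116],
    [0,0,-10,0,0,0.116],
    [0,0,-10,0,0,0.116],
  ],
)

```text
time: 10.58
tool_pos: [0.5178, 0.0105, 0.1147]
ee_rot: [-3.141, -0.0, 1.015]
wrist_force: [0.8, -0.4, -0.8]
width: 0.0004
finger_force: 0.0
```

send_rows(
  rows=[
    [0,0,-20,0,0,0.114],
    [0,0,-20,0,0,0],
    [0,0,0,0,0,0],
    [0,0,0,0,0,0],
    [0,0,0,0,0,0],
  ],
)

```text
time: 11.0
tool_pos: [0.5181, 0.0099, 0.0764]
ee_rot: [3.14, -0.001, 1.122]
wrist_force: [0.4, 0.4, 0.4]
width: 0.0006
finger_force: 0.0
```

```bash
python3 - <<'E'
from h import *
o=sensors.get_obs();m=optics.camera_model('wrist');w=optics.snapshot('wrist');s=optics.snapshot('side')
np.save('pics/w5m.npy',m,allow_pickle=True)
print(o['tool_pos'],o['ee_rot'],o['width'],o['wrist_force'])
cv2.imwrite('pics/c5.png',np.hstack([cv2.resize(w[:,:,::-1],(480,360)),np.vstack([crop(s,225,180,80,90,4)])]))
E
```

```text
[0.51810209 0.00989733 0.07638441] [ 3.14043160e+00 -5.44260371e-04  1.12227872e+00] 0.0006248814426233232 [0.42338046 0.35695394 0.37735324]
```

View pics/c5.png

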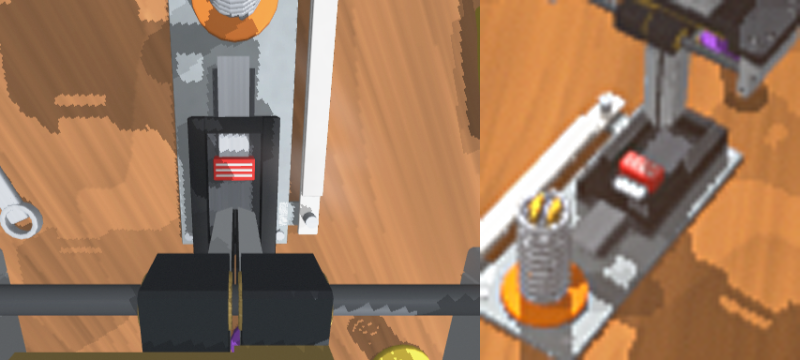

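The closed fingers are lined up behind the button, centred and square. The button is at wrist (234,168) and the fingertips at (236,212).

send_rows(
  rows=[
    [0,0,-10,0,0,0],
    [0,0,-10,0,0,0],
    [0,0,-7,0,0,0],
    [0,0,-4,0,0,0],
    [0,0,0,0,0,0],
    [0,0,0,0,0,0],
  ],
)

```text
time: 11.6
tool_pos: [0.5169, 0.0094, 0.0439]
ee_rot: [-3.141, 0.0, 1.122]
wrist_force: [-1.3, 0.2, 0.1]
width: 0.0005
finger_force: 0.0
```

send_rows(
  rows=[
    [2.2,4.5,0,0,0,0],
    [2.2,4.5,0,0,0,0],
    [1.1,2.25,0,0,0,0],
    [1.1,2.25,0,0,0,0],
    [0,0,0,0,0,0],
    [0,0,0,0,0,0],
  ],
)

```text
time: 12.1
tool_pos: [0.5241, 0.0232, 0.0447]
ee_rot: [3.141, -0.001, 1.122]
wrist_force: [-0.1, -0.2, -0.5]
width: 0.0004
finger_force: 0.0
```

send_rows(
  rows=[
    [1.1,2.25,0,0,0,0],
    [1.1,2.25,0,0,0,0],
    [1.1,2.25,0,0,0,0],
    [1.1,2.25,0,0,0,0],
  ],
)

```text
time: 12.43
tool_pos: [0.5283, 0.032, 0.0446]
ee_rot: [-3.142, 0.0, 1.122]
wrist_force: [-1.1, -1.6, 1.8]
width: 0.0006
finger_force: 1.1
```

send_rows(
  rows=[
    [0.9,1.8,0,0,0,0],
    [0.9,1.8,0,0,0,0],
    [0.9,1.8,0,0,0,0],
  ],
)

```text
time: 12.68
tool_pos: [0.5303, 0.0362, 0.0445]
ee_rot: [-3.141, 0.004, 1.122]
wrist_force: [-4.9, -8.3, 3.8]
width: 0.0003
finger_force: 4.7
```

```bash
python3 - <<'E'
from h import *
o=sensors.get_obs();m=optics.camera_model('wrist');w=optics.snapshot('wrist')
k=cv2.inRange(cv2.cvtColor(w,cv2.COLOR_RGB2HSV),(0,150,100),(6,255,255))
c,_,st,ce=cv2.connectedComponentsWithStats(k);i=1+np.argmax(st[1:,4]);b=at_z(m,*ce[i],.028)
y=np.array([.434,.901]);print(st[i],b,'to rod',(np.array([.579,.141])-b[:2])@y,'tool to rod',(np.array([.579,.141])-o['tool_pos'][:2])@y,o['wrist_force'])
E
```

```text
[224 199  52  27 804] [0.53754755 0.05203988 0.028     ] to rod 0.09814343092387996 tool to rod 0.11552331564575785 [-4.94458494 -8.30168183  3.81908785]
```

send_rows(
  rows=[
    [0.5,0.9,0,0,0,0],
    [0.5,0.9,0,0,0,0],
    [0,0,0,0,0,0],
  ],
)

```text
time: 12.98
tool_pos: [0.5304, 0.0363, 0.0445]
ee_rot: [-3.141, 0.008, 1.122]
wrist_force: [-5.9, -9.5, 5.3]
width: 0.0007
finger_force: 5.3
```

send_rows(
  rows=[
    [0.9,1.8,0,0,0,0],
    [0.9,1.8,0,0,0,0],
    [0,0,0,0,0,0],
    [0,0,0,0,0,0],
  ],
)

```text
time: 13.32
tool_pos: [0.5306, 0.0366, 0.0446]
ee_rot: [-3.14, 0.015, 1.122]
wrist_force: [-10.5, -16.3, 9.2]
width: 0.0006
finger_force: 9.8
```

Firm end stop at about 19 N. Next I back off, lift clear and check.

send_rows(
  rows=[
    [-2.2,-4.5,0,0,0,0],
    [-2.2,-4.5,0,0,0,0],
    [-2.2,-4.5,0,0,0,0],
    [0,0,15,0,0,0],
    [0,0,25,0,0,0],
    [0,0,30,0,0,0],
    [-10,-20,30,0,0,0],
    [-15,-30,30,0,0,0],
  ],
)

```text
time: 13.98
tool_pos: [0.5039, -0.017, 0.1737]
ee_rot: [3.141, -0.002, 1.126]
wrist_force: [0.3, -1.6, -0.8]
width: 0.0007
finger_force: 0.0
```

send_rows(
  rows=[
    [-15,-10,0,0,0,0],
    [0,0,0,0,0,0],
    [0,0,0,0,0,0],
  ],
)

```text
time: 14.23
tool_pos: [0.4884, -0.0283, 0.1724]
ee_rot: [3.141, -0.002, 1.121]
wrist_force: [0.5, -0.6, 0.4]
width: 0.0002
finger_force: 0.0
```

```bash
python3 - <<'E'
from h import *
o=sensors.get_obs();m=optics.camera_model('wrist');w=optics.snapshot('wrist');s=optics.snapshot('side')
k=cv2.inRange(cv2.cvtColor(w,cv2.COLOR_RGB2HSV),(0,150,100),(6,255,255))
c,_,st,ce=cv2.connectedComponentsWithStats(k);i=1+np.argmax(st[1:,4]);b=at_z(m,*ce[i],.028)
y=np.array([.434,.901]);print(b,(np.array([.579,.141])-b[:2])@y,o['tool_pos'])
u,v=map(int,proj(m,[.56,.09,.03]));print(u,v)
u0=max(0,u-50);v0=max(0,v-75)
cv2.imwrite('pics/c6.png',np.hstack([crop(w,u0,v0,100,130,4)[:520],crop(s,220,170,95,130,4)]))
E
```

```text
[0.53689908 0.05063898 0.028     ] 0.09968707800969144 [ 0.48835894 -0.02832734  0.17244392]
265 34
```

View pics/c6.png

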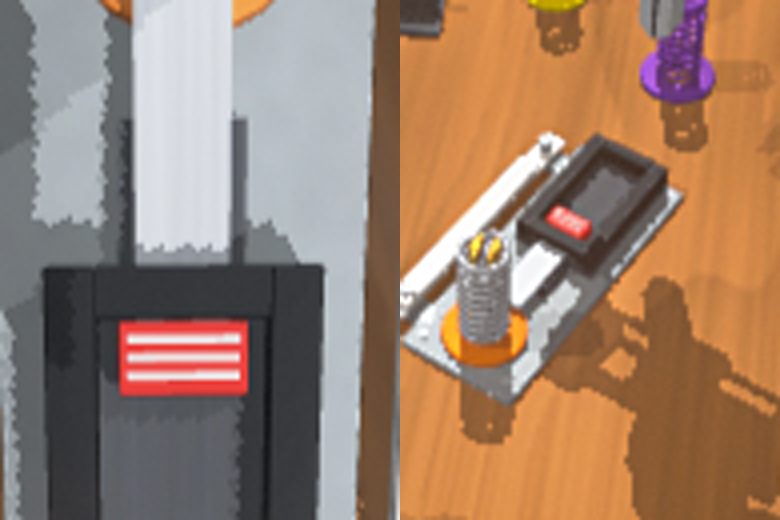

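The button is against the front of its recess and the lock bar lies over the orange flange. The robot is touching nothing, so I'm handing in.

```bash
python3 -c "
from bench import ticket
print(ticket.close_job())"
```

```text
the job is handed in; nothing more can be done
None
```

The job is handed in at about 14 s: the orange-footed spring is fully home on the rod with its tang in the slot (no snag), the lock slide is at its end stop with the bar over the foot, and the mug and vase were not touched.

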